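Close the hinged drilling template over a board

ROBOT

A 6-joint arm with a two-finger parallel gripper is mounted at the origin on a cart in front of the work surface, level with it; the furniture and walls round the work are solid. World frame = base frame: x ahead of the robot, y to its left, z up, the work surface at z = 0. Lengths are in m, angles in rad, forces in N, time in s.
With the tool pointing down it reaches from about 0.225 to 0.875 m from the base axis. Payload 3.4 kg.
Tool frame: the origin (TCP) lies midway between the tips of the shut fingers; the grasp point (between the pads) lies 19 mm behind it (manip.grip_point_offset is the distance from the TCP to the grasp point, in m); z points along the fingers, y is the line along which they close (so a half turn about z gives the same grasp; the last joint's range is limited). The gripper opens to 85 mm and grips with 20 to 120 N. Pads are 22 mm wide; open, the fingers measure 114 mm over their backs; the gripper's body (76 mm by 85 mm) begins 54 mm behind the grasp point. The pads swing forward as they close: fully open they stand 13 mm farther back than shut.
Start: joints at [0.991, 0.276, 1.505, -0, 1.361, -0.121], TCP at [0.255, 0.516, 0.2] pointing down, gripper open.
Joint ranges: [-2.89, 2.89], [-0.75, 2.08], [0.22, 2.7], [-1.18, 4.32], [0.11, 2.71], [-2.7, 2.7]. Speed limits (rad/s): [2.57, 2.57, 3.14, 3.14, 3.14, 3.14].

INTERFACE

Orientations are given as a unit quaternion [w, x, y, z].
In Python, from rig import manip gives the robot as it stands.
- The arm moves only by the shell command python3 -m handwheel 'ROWS' [FORCE]. ROWS is JSON, a list of rows, each an object with "translation": the shift along the tool's x, y, z in m, a list of three; "angular": the turn, a rotation vector about the tool's x, y, z in degrees, a list of three; "hand": the closure, from 0 (fully open) to 1 (shut). A call has 1 to 10 rows; each row shifts and turns the commanded pose from where the row before left it, along the tool's axes as they then stand; what a row does not reach is not made up. A row lasts 1/12 s, in which the tool goes at most 41.7 mm and 7.16 degrees, less where a joint would pass 70% of its speed; a pose out of reach is approached as far as the arm can. A call with a gripper value outside its range is refused whole. The fingers move at their own pace and stop on an object; FORCE is the grip in N (left out, the last holds). Time passes only in rows, so rows that do not move let the fingers close. It gives the time, the measured TCP pose, the force, the opening and the grip force at its end, in the units of the state.
- manip.get_state(): the state, without advancing time (a new reading comes with each control period).
- manip.get_image(name): name is "scene" or "top" or "wrist"; returns the picture (420x560x3 uint8, red, green, blue); there is no depth.
- manip.camera_info(name): a dict with "camera_matrix" (3x3 intrinsics, pixels), "eye" and "orientation" of the camera in the world; the wrist camera has in their place "tool_from_camera" (4x4, takes a point from camera to tool coordinates, whose origin is the TCP and whose axes are the flange's). Camera axes: x right, y down, z forward; pixel columns grow to the right and rows downward; lengths in m; the calibration is good to about 2 mm. The wrist camera is an equidistant fisheye: a pixel r from the principal point sees the ray r / f radians off the axis. A picture is of the moment at which its call begins: read the wrist's pose just before it. camera_info takes no time and is no camera call.
- manip.sign_off(): hands the job in; it is judged then, once.
The state is a dict: "clock": time; "qpos": joint angles; "qd": joint speeds; "effort": joint torques, N m; "position": TCP position; "ee_rot": TCP orientation; "contact_force": force on the tool from outside, world axes, zero at the start; "moment": the same for the moment, N m; "width": finger opening in m; "gripper_force": force on a finger pad.
Only numpy, scipy, OpenCV 4.12 (cv2) and the standard library are available. Lean on these libraries where they do the work, as an engineer would, in place of code of your own. Each camera call takes 0.05 s, during which the arm holds its last target. There are 200 camera calls.

TASK

Get the drilling fixture ready: first, while the hinged metal template is still up on its own side, push the loose wooden strip across the base, without picking it up, until its whole long side lies flush against the fence. Then, with your fingers pushing, turn the template over its spine, without slamming it, so that it lies completely flat on the other side over the strip. Leave the pencil, hex key, cutters and spanner where they are.

Things in the scene. Friction and masses are not known exactly. Their poses are not given: they have to be found in the camera images.
- fixture: drilling fixture fixed to the worktop: plywood base 250 (x) x 270 (y) x 5 mm with a dark wooden fence, the spine, along its middle. Origin: centre of the underside, on the worktop; own x runs along the fence, own y across it towards the side where the template starts, z up. The fence is 250 mm long, 20 mm wide (faces at y = +10 and -10 mm), top 23 mm above the worktop. The hinge axis runs along own x at y = 0, 28.5 mm above the worktop, with steel knuckles 9 mm thick.
- template (a joint): angle of the template about the spine, rad: 0 = flat on the +y side of the fixture, 1.57 = upright, 3.1416 = flat on the -y side over the strip (end stop). The hinge is stiff: the template stays at any angle where it is left; about 2 to 3 N at its free edge moves it. It starts partly raised on the +y side (0.35 to 0.7).
- template_edge (a point): middle of the free edge of the template, 120 mm from the hinge axis. The template is a plain aluminium plate 170 mm long (along the spine), 5 mm thick, reaching from 8 to 120 mm from the hinge axis and centred on the hinge axis height, with two rows of brass bushes. The point's x runs along the spine, y from the spine outward to the free edge.
- board_center (a point): centre of the loose strip of pine, 200 x 32 x 19 mm, about 80 g; own y is its long axis, z up. It lies on the 5 mm base on the -y side of the fence, roughly along it, 50 to 65 mm from the hinge axis; flush against the fence its centre is at fixture y = -26 mm. Its top is then 24 mm above the worktop and the closed template clears it by 2 mm.
- pencil: red carpenter's pencil 11 x 168 x 7 mm lying beyond the far end of the fixture; origin under its centre
- hex_key: black L-shaped hex key 31 x 83 x 5 mm beyond the far end of the fixture; origin under its centre
- cutters: pliers with blue handles, 52 x 169 x 14 mm, lying flat beside the fixture on its -y side; origin under their centre
- spanner: small combination spanner 28 x 180 x 7 mm, lying flat beside the fixture on the template's side (a larger spanner lies farther off at the left edge of the worktop); origin under its centre
Things that resemble listed ones, but are neither listed nor needed, are in the scene too. Of the things that look like the part that bears board_center, the largest one is meant.

How it is judged:
On the way, in this order (a step that is already met when the one before it is completed fails the run):
1. the strip lies flush along the fence while the template is still on its own side (y of board_center in the frame of fixture between -0.029 and -0.02 m and angle between the y axis of board_center and the x axis of fixture, either way round below 0.03 rad and x of board_center in the frame of fixture between -0.035 and 0.035 m and height (world z) of board_center below 0.018 m and value of joint template below 1.4 rad), for 0.2 s.
2. the template lies flat on the other side (value of joint template above 3.07 rad), for 0.2 s.
At the end, for the whole second after the job is handed in: the strip lies on the base with its long side against the fence (within 3 mm and 0.03 rad, its middle within 35 mm of the middle of the fence), the template is flat over it on the far side of the spine (within 0.07 rad of its end stop), all at rest (y of board_center in the frame of fixture between -0.029 and -0.02 m and angle between the y axis of board_center and the x axis of fixture, either way round below 0.03 rad and x of board_center in the frame of fixture between -0.035 and 0.035 m and height (world z) of board_center below 0.018 m and value of joint template above 3.07 rad and linear speed of board below 0.01 m/s); the robot touches nothing.
It fails at once if the strip is lifted or tipped up (centre more than 15 mm above where it lies) (height (world z) of board_center above 0.03 m).
It fails at once if the template is slammed (turned faster than 6 rad/s) (velocity of joint template above 6 rad/s).
It fails at once if the pencil, hex key, cutters or spanner is moved more than 30 mm (distance of any of pencil, hex_key, cutters, spanner from where it was at the start of the episode above 0.03 m).
It also fails if it takes over 56 s, if anything falls off the work surface, if the arm or the gripper's body presses on something with over 40 N, if the wrist force passes 120 N, or if a joint passes its speed limit or range.

## Working session

There is one attempt and no reset: what is moved stays moved. The work goes in short steps, Python scripts to look and compute and a shell command to move; the robot and the scene stay as the last step left them, time stands still between calls to the robot, and variables do not carry over. Pictures are saved under pics/ and viewed, at most 10 in all, crops included, and the job is handed in when it is done.

```bash
mkdir -p pics; ls
python3 - <<'E'
from rig import manip
import cv2
for n in ("scene","top"):
    im=manip.get_image(n); cv2.imwrite(f"pics/{n}0.png",im[...,::-1])
    c=manip.camera_info(n); print(n,c)
s=manip.get_state(); print(s)
E
```

```text
pics
scene {'camera_matrix': array([[487.13986049,   0.        , 283.9523539 ],
       [  0.        , 487.13986049, 206.0023331 ],
       [  0.        ,   0.        ,   1.        ]]), 'eye': array([-0.08346422,  0.67343364,  1.18701031]), 'orientation': array([ 0.12935445, -0.3316065 ,  0.87014349, -0.34081499])}
top {'camera_matrix': array([[496.40884481,   0.        , 270.75126436],
       [  0.        , 496.40884481, 208.66522538],
       [  0.        ,   0.        ,   1.        ]]), 'eye': array([ 0.42156972, -0.10177138,  1.35893416]), 'orientation': array([ 0.05959325, -0.69723511,  0.71288903, -0.04583761])}
{'clock': 0.1, 'qpos': array([ 9.91022184e-01,  2.76565657e-01,  1.50599275e+00, -6.86389390e-06,
        1.36067737e+00, -1.20981446e-01]), 'qd': array([-2.10281852e-03, -2.14729602e-03, -2.23657102e-03,  5.68990445e-04,
        3.80061951e-05, -1.47981171e-04]), 'effort': array([ 1.85980876e-03, -4.17700839e+01, -2.46406478e+01, -1.95171401e-04,
        5.81276690e-03,  1.28504874e-05]), 'position': array([0.25436778, 0.51511489, 0.19911239]), 'ee_rot': array([-2.78852179e-04,  2.27388951e-01,  9.73803671e-01, -7.72800570e-04]), 'contact_force': array([-0.25638863,  0.30327125,  0.24200576]), 'moment': array([0.05026807, 0.01664619, 0.01112332]), 'gripper_force': 0.0, 'width': 0.08528580151701784}
```

View pics/scene0.png

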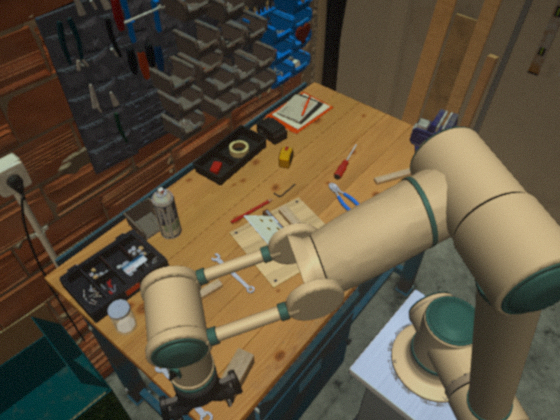

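View pics/top0.png

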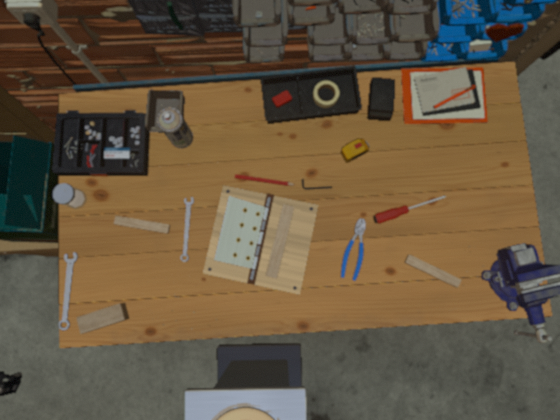

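Run:
```python
import cv2
im=cv2.imread("pics/top0.png")[170:310,160:390]
cv2.imwrite("pics/top0c.png",cv2.resize(im,None,fx=3.4,fy=3.4,interpolation=cv2.INTER_CUBIC))
```

```text
(no output)
```

View pics/top0c.png

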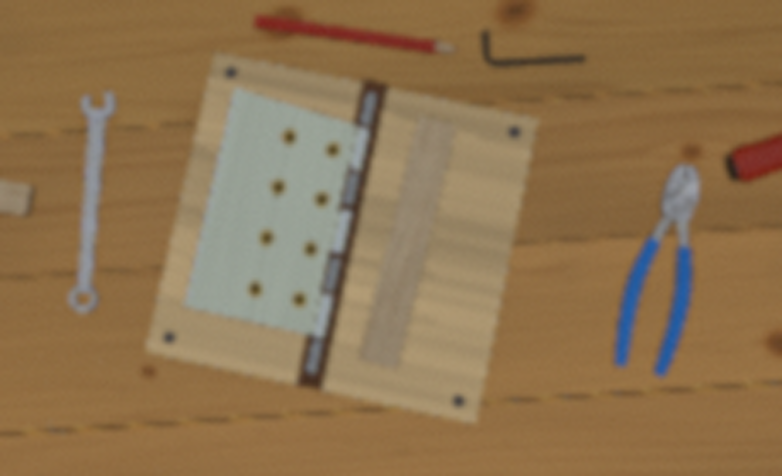

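```bash
cat > h.py <<'E'
import numpy as np
from scipy.spatial.transform import Rotation as R
from rig import manip
def q2R(q): return R.from_quat(np.r_[q[1:],q[0]]).as_matrix()
def px2w(n,uv,z):
    c=manip.camera_info(n);d=q2R(c["orientation"])@np.linalg.inv(c["camera_matrix"])@[*uv,1]
    e=np.array(c["eye"]);return e+d*(z-e[2])/d[2]
E
python3 - <<'E'
from h import *
import json
P=lambda u,v,z:px2w("top",(160+(u-1.2)/3.4,170+(v-1.2)/3.4),z)
C=[P(*p,.005) for p in [(218,53),(538,120),(477,423),(147,350)]]
f=np.mean(C,0); print("corners",np.round(C,4),[np.linalg.norm(C[i]-C[i-1]).round(3) for i in range(4)])
ex=(C[0]+C[1]-C[2]-C[3])/2; ex/=np.linalg.norm(ex)
ey=np.array([-ex[1],ex[0],0])
fe=[P(375,83,.023),P(311,387,.023)]
print("fixture",f,"yaw",np.degrees(np.arctan2(ex[1],ex[0])),"fence mid",np.mean(fe,0),"fence yaw",np.degrees(np.arctan2(*(fe[0]-fe[1])[1::-1])))
def loc(p): return np.round([(p-f)@ex,(p-f)@ey],4)
for p in [(420,112),(457,118),(395,370),(359,360)]: print("strip",loc(P(*p,.024)))
for p in fe: print("fence",loc(p))
for th in (.3,.4,.5,.6,.7,.8):
    z=.0285+.12*np.sin(th); print(th,.12*np.cos(th),[loc(P(*p,z)) for p in [(235,88),(187,307)]])
np.savez("fix.npz",f=f,ex=ex,ey=ey)
for n,p in dict(pencil=(350,35),hexk=(530,50),cut=(665,270),span=(90,200)).items(): print(n,loc(P(*p,.005)))
E
```

```text
corners [[ 0.6945  0.052   0.005 ]
 [ 0.6327 -0.2076  0.005 ]
 [ 0.3917 -0.1511  0.005 ]
 [ 0.4544  0.1103  0.005 ]] [np.float64(0.247), np.float64(0.267), np.float64(0.248), np.float64(0.269)]
fixture [ 0.54335187 -0.04908621  0.005     ] yaw -13.427887520229763 fence mid [ 0.54284809 -0.04887267  0.023     ] fence yaw -12.890584355641517
strip [ 0.1072 -0.0391]
strip [ 0.1086 -0.069 ]
strip [-0.0971 -0.0626]
strip [-0.0955 -0.0334]
fence [0.1229 0.0012]
fence [-0.124  -0.0011]
0.3 0.11464037869507271 [array([0.0892, 0.1048]), array([-0.0845,  0.1026])]
0.4 0.1105273192803462 [array([0.0875, 0.1032]), array([-0.0846,  0.1011])]
0.5 0.10530990742684472 [array([0.0859, 0.1017]), array([-0.0848,  0.0995])]
0.6 0.0990402737891614 [array([0.0843, 0.1002]), array([-0.085 ,  0.0981])]
0.7 0.09178106247413861 [array([0.0829, 0.0989]), array([-0.0852,  0.0968])]
0.8 0.08360480512165984 [array([0.0816, 0.0976]), array([-0.0853,  0.0955])]
pencil [0.1607 0.0308]
hexk [ 0.1791 -0.1156]
cut [ 0.026  -0.2565]
span [-0.0161  0.2076]
```

```bash
cat >> h.py <<'E'
F=np.array([.5431,-.049,0]);YAW=np.radians(-13.1)
RF=R.from_euler('z',YAW).as_matrix()
def st(): 
    s=manip.get_state();return s,q2R(s["ee_rot"])
def todo(loc,Rl=None):
    "remaining shift (tool axes, mm) to a fixture-local TCP, and turn (deg, tool) to fixture-local orientation"
    s,T=st();d=T.T@(F+RF@np.array(loc)-s["position"])
    print("t",s["clock"],"loc",np.round(1e3*RF.T@(s["position"]-F),1),"shift mm",np.round(1e3*d,1),"F(fix)",np.round(RF.T@s["contact_force"],1),"q",np.round(s["qpos"],2))
    if Rl is not None: print("turn",np.round(np.degrees(R.from_matrix(T.T@RF@Rl).as_rotvec()),2))
DOWN=np.array([[0,1,0],[1,0,0],[0,0,-1.]])
E
M='{"translation":[-0.0298,-0.0261,0],"angular":[0,0,0],"hand":0}'
python3 -m handwheel '[{"translation":[-0.0298,-0.0261,0],"angular":[0,0,0],"hand":0},{"translation":[-0.0298,-0.0261,0],"angular":[0,0,0],"hand":0},{"translation":[-0.0298,-0.0261,0],"angular":[0,0,0],"hand":0},{"translation":[-0.0298,-0.0261,0],"angular":[0,0,0],"hand":0},{"translation":[-0.0298,-0.0261,0],"angular":[0,0,0],"hand":0},{"translation":[-0.0298,-0.0261,0],"angular":[0,0,0],"hand":0},{"translation":[-0.0298,-0.0261,0],"angular":[0,0,0],"hand":0},{"translation":[-0.0298,-0.0261,0],"angular":[0,0,0],"hand":0},{"translation":[-0.0298,-0.0261,0],"angular":[0,0,0],"hand":0}]'
python3 -m handwheel '[{"translation":[-0.0298,-0.0261,0],"angular":[0,0,0],"hand":0},{"translation":[-0.0298,-0.0261,0],"angular":[0,0,0],"hand":0},{"translation":[-0.0298,-0.0261,0],"angular":[0,0,0],"hand":0},{"translation":[-0.0298,-0.0261,0],"angular":[0,0,0],"hand":0},{"translation":[-0.0298,-0.0261,0],"angular":[0,0,0],"hand":0},{"translation":[-0.0298,-0.0261,0],"angular":[0,0,0],"hand":0},{"translation":[-0.0298,-0.0261,0],"angular":[0,0,0],"hand":0},{"translation":[-0.0298,-0.0261,0],"angular":[0,0,0],"hand":0},{"translation":[-0.0298,-0.0261,0],"angular":[0,0,0],"hand":0}]'
python3 -m handwheel '[{"translation":[0,0,0],"angular":[0,0,7],"hand":0},{"translation":[0,0,0],"angular":[0,0,7],"hand":0},{"translation":[0,0,0],"angular":[0,0,7],"hand":0},{"translation":[0,0,0],"angular":[0,0,7],"hand":0},{"translation":[0,0,0],"angular":[0,0,7],"hand":0},{"translation":[0,0,0],"angular":[0,0,7],"hand":0},{"translation":[0,0,0],"angular":[0,0,7],"hand":0},{"translation":[0,0,0],"angular":[0,0,7],"hand":0},{"translation":[0,0,0],"angular":[0,0,7],"hand":0},{"translation":[0,0,0],"angular":[0,0,7],"hand":0}]'
python3 -c "
from h import *
todo([.006,-.095,.1],DOWN)"
```

```text
clock: 0.85
position: [0.391, 0.1843, 0.1997]
ee_rot: [-0.0, 0.227, 0.974, 0.0]
contact_force: [1.5, 0.5, 0.2]
width: 0.0856
gripper_force: 0.0
clock: 1.6
position: [0.5276, -0.1451, 0.1995]
ee_rot: [-0.0, 0.228, 0.974, 0.0]
contact_force: [1.0, 0.4, -0.7]
width: 0.0851
gripper_force: 0.0
clock: 2.43
position: [0.5272, -0.1431, 0.1994]
ee_rot: [-0.001, 0.747, 0.665, -0.0]
contact_force: [-0.4, -0.5, 0.6]
width: 0.0851
gripper_force: 0.0
t 2.4333 loc [  5.8 -95.2 199.4] shift mm [ 0.1  0.3 99.4] F(fix) [-0.3 -0.6  0.6] q [-0.39  0.23  1.57  0.    1.34 -0.28]
turn [-0.06 -0.02  6.46]
```

```bash
python3 -m handwheel '[{"translation":[0,0,0.038],"angular":[0,0,6.5],"hand":0},{"translation":[0,0,0.038],"angular":[0,0,0],"hand":0},{"translation":[0,0,0.038],"angular":[0,0,0],"hand":0},{"translation":[0,0,0.038],"angular":[0,0,0],"hand":0},{"translation":[0,0,0.035],"angular":[0,0,0],"hand":0},{"translation":[0,0,0.006],"angular":[0,0,0],"hand":0},{"translation":[0,0,0.006],"angular":[0,0,0],"hand":0},{"translation":[0,0,0],"angular":[0,0,0],"hand":0}]'
python3 - <<'E'
from h import *
import cv2
todo([.006,-.085,.0],DOWN)
a=manip.get_image("top")[150:310,160:390,::-1]; b=manip.get_image("wrist")[...,::-1]
a=cv2.resize(a,(400,278),interpolation=cv2.INTER_CUBIC); b=cv2.resize(b,(400,300))
cv2.imwrite("pics/p1.png",cv2.hconcat([cv2.copyMakeBorder(a,0,22,0,0,0),b]))
E
```

```text
clock: 3.1
position: [0.5278, -0.1433, 0.0008]
ee_rot: [-0.0, 0.781, 0.624, -0.0]
contact_force: [-0.7, -0.2, 0.5]
width: 0.0852
gripper_force: 0.0
t 3.1 loc [  6.5 -95.3   0.8] shift mm [10.3 -0.4  0.8] F(fix) [-0.6 -0.4  0.5] q [-0.39  0.42  1.84  0.    0.88 -0.17]
turn [-0.02 -0.01  0.31]
```

View pics/p1.png

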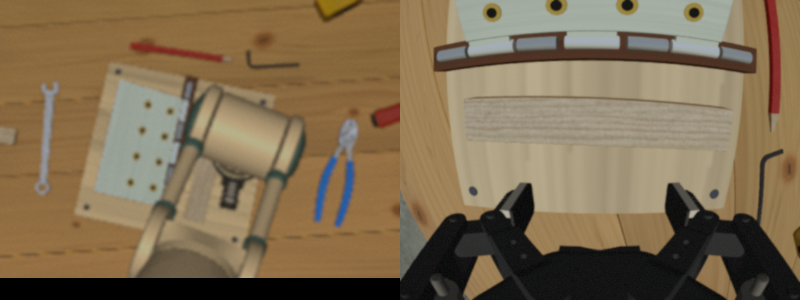

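```bash
python3 -m handwheel '[{"translation":[0.006,0,0.002],"angular":[0,0,0.3],"hand":0},{"translation":[0.006,0,0.002],"angular":[0,0,0],"hand":0},{"translation":[0.004,0,0],"angular":[0,0,0],"hand":0},{"translation":[0.004,0,0],"angular":[0,0,0],"hand":0},{"translation":[0.004,0,0],"angular":[0,0,0],"hand":0},{"translation":[0.004,0,0],"angular":[0,0,0],"hand":0},{"translation":[0.004,0,0],"angular":[0,0,0],"hand":0},{"translation":[0.004,0,0],"angular":[0,0,0],"hand":0},{"translation":[0,0,0],"angular":[0,0,0],"hand":0}]'
python3 - <<'E'
from h import *
todo([.006,-.053,-.002],DOWN)
E
python3 -m handwheel '[{"translation":[0.0015,0,0],"angular":[0,0,0],"hand":0},{"translation":[0.0015,0,0],"angular":[0,0,0],"hand":0},{"translation":[0,0,0],"angular":[0,0,0],"hand":0}]'
python3 - <<'E'
from h import *
import cv2
todo([.006,-.053,-.002],DOWN)
b=manip.get_image("wrist")[...,::-1]
cv2.imwrite("pics/p2.png",b)
E
```

```text
clock: 3.95
position: [0.5358, -0.1073, -0.0031]
ee_rot: [-0.0, 0.783, 0.622, 0.0]
contact_force: [-0.2, -0.7, 0.7]
width: 0.0852
gripper_force: 0.0
t 3.95 loc [  6.1 -58.5  -3.1] shift mm [ 5.5 -0.1 -1.1] F(fix) [-0.1 -0.8  0.7] q [-0.33  0.42  1.85  0.    0.87 -0.1 ]
turn [-0.01 -0.02  0.05]
clock: 4.2
position: [0.5364, -0.1051, -0.0031]
ee_rot: [-0.0, 0.783, 0.622, 0.0]
contact_force: [-0.0, 0.7, -0.1]
width: 0.0856
gripper_force: 0.0
t 4.2 loc [  6.1 -56.1  -3.1] shift mm [ 3.1 -0.1 -1.1] F(fix) [-0.2  0.7 -0.1] q [-0.32  0.42  1.85  0.    0.87 -0.09]
turn [-0.   -0.01  0.01]
```

View pics/p2.png

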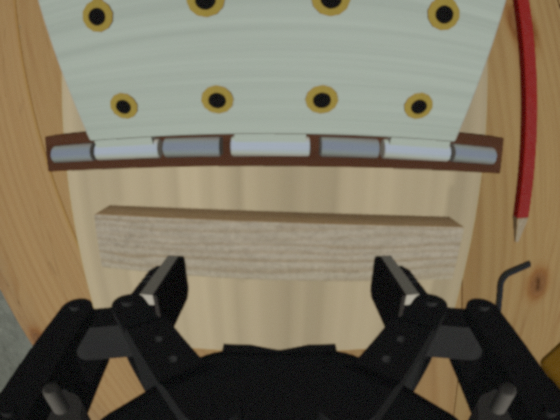

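```bash
python3 -m handwheel '[{"translation":[0.002,0,0],"angular":[0,0,0],"hand":0},{"translation":[0.002,0,0],"angular":[0,0,0],"hand":0},{"translation":[0,0,0],"angular":[0,0,0],"hand":0}]'
python3 -m handwheel '[{"translation":[0.002,0,0],"angular":[0,0,0],"hand":0},{"translation":[0.002,0,0],"angular":[0,0,0],"hand":0},{"translation":[0,0,0],"angular":[0,0,0],"hand":0}]'
python3 - <<'E'
from h import *
import cv2
todo([.006,-.053,-.002],DOWN)
b=manip.get_image("wrist")[...,::-1]
cv2.imwrite("pics/p3.png",b)
E
```

```text
clock: 4.5
position: [0.5373, -0.101, -0.0031]
ee_rot: [-0.0, 0.783, 0.622, 0.0]
contact_force: [-0.2, -0.9, 0.2]
width: 0.0854
gripper_force: 0.0
clock: 4.75
position: [0.5382, -0.097, -0.0031]
ee_rot: [-0.0, 0.783, 0.622, 0.0]
contact_force: [0.3, 0.6, -0.4]
width: 0.0848
gripper_force: 0.0
t 4.75 loc [  6.1 -47.9  -3.1] shift mm [-5.1 -0.1 -1.1] F(fix) [ 0.1  0.6 -0.4] q [-0.31  0.42  1.85  0.    0.87 -0.08]
turn [-0.   -0.01  0.02]
```

View pics/p3.png

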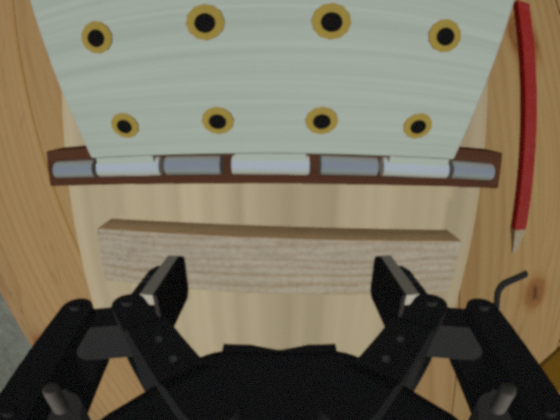

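```bash
cat >> h.py <<'E'
def wr(uv,z,dbg=False):
    "wrist pixel -> fixture-local point (mm) at world height z"
    s,T=st();c=manip.camera_info("wrist");K=c["camera_matrix"];M=np.array(c["tool_from_camera"])
    p=np.array([(uv[0]-K[0][2])/K[0][0],(uv[1]-K[1][2])/K[1][1]]);r=np.hypot(*p)
    d=T@M[:3,:3]@np.r_[p/r*np.sin(r),np.cos(r)];e=T@M[:3,3]+s["position"]
    return np.round(1e3*RF.T@(e+d*(z-e[2])/d[2]-F),1)
E
python3 - <<'E'
from h import *
for n,uv,z in [("strip far edge L (top)",(113,221),.024),("strip far edge R",(450,232),.024),("strip near top L",(98,230),.024),("strip near top R",(460,240),.024),("near bottom L",(106,278),.005),("near bottom R",(450,293),.005),
 ("fence near L",(48,186),.023),("fence near R",(498,187),.023),("finger tip L",(187,300),.01),("finger tip top L",(180,257),.01),("base L hole",(100,345),.005)]: print(n,wr(uv,z))
c=manip.camera_info("wrist");print(np.round(c["tool_from_camera"],3),c["camera_matrix"][0])
E
```

```text
strip far edge L (top) [-82.3 -28.7  24. ]
strip far edge R [ 97.2 -34.9  24. ]
strip near top L [-93.1 -34.1  24. ]
strip near top R [104.9 -39.8  24. ]
near bottom L [-107.   -74.7    5. ]
near bottom R [118.9 -86.    5. ]
fence near L [-125.5   -9.1   23. ]
fence near R [126.7  -9.7  23. ]
finger tip L [-50.  -83.4  10. ]
finger tip top L [-50.7 -54.6  10. ]
base L hole [-129.5 -135.2    5. ]
[[-0.    -0.961 -0.275  0.07 ]
 [ 1.     0.    -0.001 -0.001]
 [ 0.001 -0.275  0.961 -0.175]
 [ 0.     0.     0.     1.   ]] [325.1922621    0.         278.99699335]
```

```bash
python3 - <<'E'
from h import *
for uv in [(106,278),(450,293),(187,300)]: print(wr(uv,.024))
c=manip.camera_info("wrist");K=c["camera_matrix"];M=np.array(c["tool_from_camera"])
for p in [(11,-43,-13),(-11,-43,-13),(11,-43,-35),(-11,-43,-35),(11,-43,-27),(-11,-43,-27)]:
    q=np.linalg.inv(M)@np.r_[np.array(p)/1e3,1]; th=np.arctan2(np.hypot(*q[:2]),q[2]); u=q[:2]/np.hypot(*q[:2])*th
    print(p,np.round([K[0][0]*u[0]+K[0][2],K[1][1]*u[1]+K[1][2]]))
E
python3 -c "
import cv2
a=cv2.imread('pics/p3.png')[190:350,80:300]
cv2.imwrite('pics/p3c.png',cv2.resize(a,None,fx=3.5,fy=3.5,interpolation=cv2.INTER_CUBIC))"
```

```text
[-94.2 -63.7  24. ]
[106.  -73.7  24. ]
[-45.2 -74.2  24. ]
(11, -43, -13) [201. 228.]
(-11, -43, -13) [204. 265.]
(11, -43, -35) [191. 244.]
(-11, -43, -35) [195. 284.]
(11, -43, -27) [195. 238.]
(-11, -43, -27) [199. 276.]
```

View pics/p3c.png

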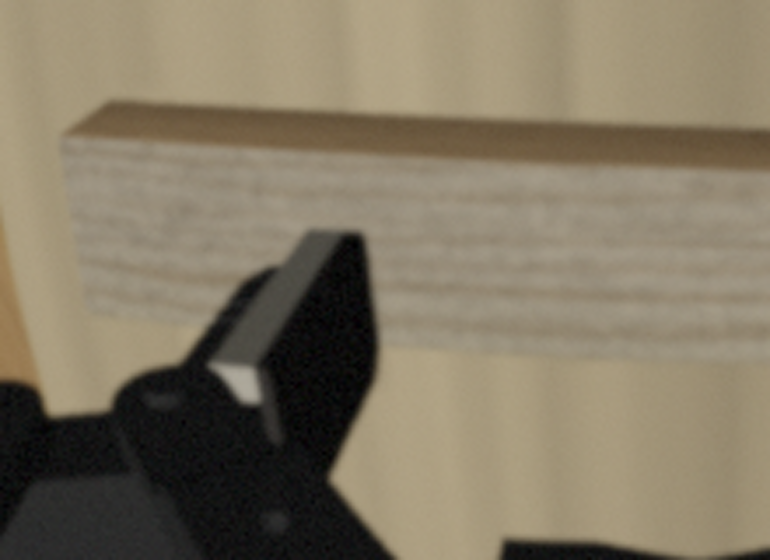

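```bash
python3 -m handwheel '[{"translation":[0,0,-0.03],"angular":[0,0,0],"hand":1},{"translation":[-0.01,0,-0.03],"angular":[0,0,0],"hand":1},{"translation":[-0.03,0,0],"angular":[0,0,0],"hand":1},{"translation":[-0.008,0,0],"angular":[0,0,0],"hand":1},{"translation":[0,0,0],"angular":[0,0,0],"hand":1},{"translation":[0,0,0],"angular":[0,0,0],"hand":1},{"translation":[0,0,0],"angular":[0,0,0],"hand":1},{"translation":[0,0,0],"angular":[0,0,0],"hand":1}]'
python3 - <<'E'
from h import *
import cv2
s,_=st();print(s["width"]);todo([.006,-.095,.011],DOWN)
cv2.imwrite("pics/p4.png",manip.get_image("wrist")[...,::-1])
E
```

```text
clock: 5.47
position: [0.5268, -0.1431, 0.0561]
ee_rot: [-0.001, 0.783, 0.622, -0.0]
contact_force: [-0.4, -0.1, 0.2]
width: 0.0
gripper_force: 0.0
1.087682434834312e-05
t 5.4667 loc [  5.4 -95.3  56.1] shift mm [ 0.3  0.6 45.1] F(fix) [-0.3 -0.2  0.2] q [-0.39  0.35  1.78  0.    1.01 -0.17]
turn [-0.1  -0.05  0.04]
```

View pics/p4.png

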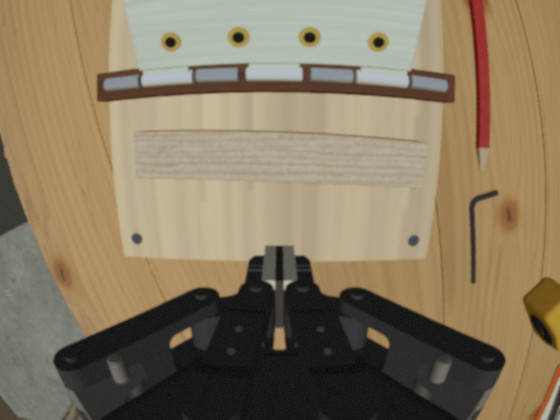

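Run:
```python
from h import *
for uv,z in [((136,178),.024),((425,187),.024),((135,133),.024),((427,143),.024),((98,101),.023),((453,101),.023)]: print(wr(uv,z))
c=manip.camera_info("wrist");K=c["camera_matrix"];M=np.array(c["tool_from_camera"])
for p in [(11,0,0),(-11,0,0),(11,0,-20),(11,0,-30),(-11,0,-30),(11,0,-40)]:
    q=np.linalg.inv(M)@np.r_[np.array(p)/1e3,1]; th=np.arctan2(np.hypot(*q[:2]),q[2]); u=q[:2]/np.hypot(*q[:2])*th
    print(p,np.round([K[0][0]*u[0]+K[0][2],K[1][1]*u[1]+K[1][2]]))
```

```text
[-94.6 -64.8  24. ]
[106.8 -70.8  24. ]
[-92.8 -33.6  24. ]
[105.5 -40.   24. ]
[-122.5   -8.7   23. ]
[125.4  -9.1  23. ]
(11, 0, 0) [280. 221.]
(-11, 0, 0) [280. 256.]
(11, 0, -20) [281. 234.]
(11, 0, -30) [281. 241.]
(-11, 0, -30) [280. 281.]
(11, 0, -40) [281. 249.]
```

```bash
python3 -m handwheel '[{"translation":[0,0,0.03],"angular":[0,0,0],"hand":1},{"translation":[0,0,0.015],"angular":[0,0,0],"hand":1},{"translation":[0,0,0],"angular":[0,0,0],"hand":1},{"translation":[0,0,0],"angular":[0,0,0],"hand":1}]' | grep -E "pos|force"
python3 -m handwheel '[{"translation":[0,0,0.003],"angular":[0,0,0],"hand":1},{"translation":[0,0,0.003],"angular":[0,0,0],"hand":1},{"translation":[0,0,0],"angular":[0,0,0],"hand":1}]'| grep -E "pos|force"
```

```text
position: [0.5266, -0.1433, 0.0111]
contact_force: [-0.0, -0.3, 0.8]
gripper_force: 0.0
position: [0.5277, -0.1442, 0.0062]
contact_force: [0.0, -0.8, -0.6]
gripper_force: 0.0
```

```bash
python3 -m handwheel '[{"translation":[0,0,0.002],"angular":[0,0,0],"hand":1},{"translation":[0,0,0],"angular":[0,0,0],"hand":1}]' | grep -E "pos|contact"
python3 -m handwheel '[{"translation":[0,0,0.002],"angular":[0,0,0],"hand":1},{"translation":[0,0,0],"angular":[0,0,0],"hand":1}]' | grep -E "pos|contact"
```

```text
position: [0.5274, -0.1442, 0.0041]
contact_force: [0.8, 0.5, -0.7]
position: [0.5272, -0.1442, 0.0018]
contact_force: [0.3, 0.2, -0.3]
```

```bash
for i in 1; do python3 -m handwheel '[{"translation":[0,0,0.003],"angular":[0,0,0],"hand":1},{"translation":[0,0,0],"angular":[0,0,0],"hand":1}]' | grep -E "pos|contact"; done
python3 -m handwheel '[{"translation":[0,0,0.003],"angular":[0,0,0],"hand":1},{"translation":[0,0,0],"angular":[0,0,0],"hand":1}]' | grep -E "pos|contact"
python3 -m handwheel '[{"translation":[0,0,0.003],"angular":[0,0,0],"hand":1},{"translation":[0,0,0],"angular":[0,0,0],"hand":1}]' | grep -E "pos|contact"
python3 -c "
from h import *
import cv2
todo([.006,-.095,-.02],DOWN)
a=manip.get_image('wrist')[...,::-1];b=manip.get_image('scene')[150:300,210:380,::-1]
cv2.imwrite('pics/p5.png',cv2.hconcat([cv2.resize(a,(400,300)),cv2.resize(b,(340,300),interpolation=cv2.INTER_CUBIC)]))"
```

```text
position: [0.527, -0.1441, -0.0015]
contact_force: [0.1, -0.0, 0.1]
position: [0.5269, -0.144, -0.0046]
contact_force: [-0.2, -0.0, -0.5]
position: [0.5269, -0.144, -0.0076]
contact_force: [-0.5, -0.3, 0.7]
t 6.9333 loc [  5.8 -96.2  -7.6] shift mm [ 1.2  0.2 12.4] F(fix) [-0.4 -0.4  0.7] q [-0.39  0.43  1.85  0.    0.86 -0.17]
turn [-0.05 -0.01  0.01]
```

View pics/p5.png

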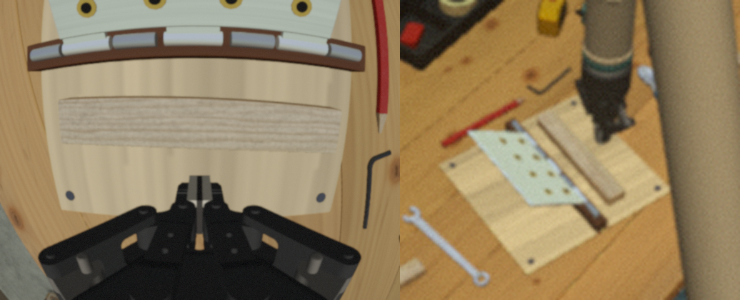

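```bash
python3 -m handwheel '[{"translation":[0,0,0.004],"angular":[0,0,0],"hand":1},{"translation":[0,0,0.004],"angular":[0,0,0],"hand":1},{"translation":[0,0,0],"angular":[0,0,0],"hand":1}]' | grep -E "pos|contact"
python3 -m handwheel '[{"translation":[0,0,0.003],"angular":[0,0,0],"hand":1},{"translation":[0,0,0],"angular":[0,0,0],"hand":1}]' | grep -E "pos|contact"
python3 -m handwheel '[{"translation":[0,0,0.003],"angular":[0,0,0],"hand":1},{"translation":[0,0,0],"angular":[0,0,0],"hand":1}]' | grep -E "pos|contact"
```

```text
position: [0.5266, -0.1439, -0.016]
contact_force: [-1.2, 1.1, 0.1]
position: [0.5269, -0.144, -0.0187]
contact_force: [-0.6, -0.8, -0.6]
position: [0.5271, -0.144, -0.0215]
contact_force: [-0.9, -0.7, -0.2]
```

```bash
python3 -m handwheel '[{"translation":[0,0,0.003],"angular":[0,0,0],"hand":1},{"translation":[0,0,0],"angular":[0,0,0],"hand":1}]' | grep -E "pos|contact"
python3 -m handwheel '[{"translation":[0,0,0.002],"angular":[0,0,0],"hand":1},{"translation":[0,0,0],"angular":[0,0,0],"hand":1}]' | grep -E "pos|contact"
python3 -m handwheel '[{"translation":[0,0,0.002],"angular":[0,0,0],"hand":1},{"translation":[0,0,0],"angular":[0,0,0],"hand":1}]' | grep -E "pos|contact"
```

```text
position: [0.5271, -0.1441, -0.0245]
contact_force: [-0.6, -0.2, 0.1]
position: [0.5274, -0.1442, -0.0262]
contact_force: [-0.6, 0.3, 0.9]
position: [0.5275, -0.1442, -0.0264]
contact_force: [-3.2, 1.0, 12.6]
```

```bash
python3 -m handwheel '[{"translation":[0,0,-0.006],"angular":[0,0,0],"hand":1},{"translation":[0.006,0,0],"angular":[0,0,0],"hand":1},{"translation":[0.004,0,0],"angular":[0,0,0],"hand":1},{"translation":[0.004,0,0],"angular":[0,0,0],"hand":1},{"translation":[0.004,0,0],"angular":[0,0,0],"hand":1},{"translation":[0.004,0,0],"angular":[0,0,0],"hand":1},{"translation":[0.004,0,0],"angular":[0,0,0],"hand":1},{"translation":[0,0,0],"angular":[0,0,0],"hand":1}]' | grep -E "pos|contact"
python3 -m handwheel '[{"translation":[0.004,0,0],"angular":[0,0,0],"hand":1},{"translation":[0.003,0,0],"angular":[0,0,0],"hand":1},{"translation":[0.002,0,0],"angular":[0,0,0],"hand":1},{"translation":[0,0,0],"angular":[0,0,0],"hand":1}]' | grep -E "pos|contact"
python3 - <<'E'
from h import *
import cv2
todo([.006,-.053,-.0225],DOWN)
cv2.imwrite("pics/p6.png",manip.get_image("wrist")[...,::-1])
E
```

```text
position: [0.5332, -0.1179, -0.0223]
contact_force: [0.4, -0.2, 0.2]
position: [0.5353, -0.1096, -0.0222]
contact_force: [-1.3, -0.1, -0.1]
t 9.1167 loc [  6.1 -60.8 -22.2] shift mm [ 7.8 -0.1  0.4] F(fix) [-1.2 -0.4 -0.1] q [-0.33  0.45  1.87  0.    0.82 -0.1 ]
turn [-0.   -0.02  0.03]
```

View pics/p6.png

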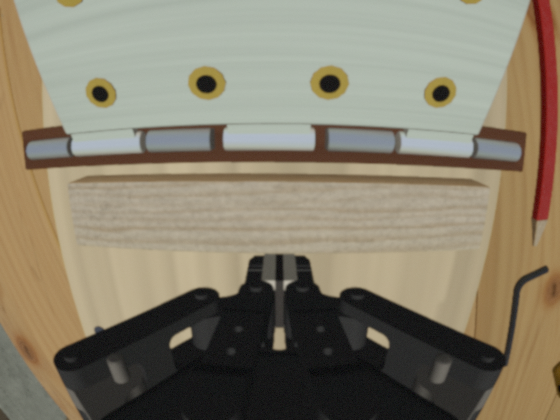

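```bash
python3 -m handwheel '[{"translation":[0.002,0,0],"angular":[0,0,0],"hand":1},{"translation":[0.002,0,0],"angular":[0,0,0],"hand":1},{"translation":[0,0,0],"angular":[0,0,0],"hand":1}]' | grep -E "pos|contact"
python3 -m handwheel '[{"translation":[0.002,0,0],"angular":[0,0,0],"hand":1},{"translation":[0,0,0],"angular":[0,0,0],"hand":1}]' | grep -E "pos|contact"
python3 -m handwheel '[{"translation":[0.0015,0,0],"angular":[0,0,0],"hand":1},{"translation":[0,0,0],"angular":[0,0,0],"hand":1}]' | grep -E "pos|contact"
python3 -c "
from h import *
for uv in [(72,181),(487,187),(78,246),(485,246)]: print(wr(uv,.024)-[0,7.5,0])
todo([.006,-.053,-.0225],DOWN)"
```

```text
position: [0.5362, -0.1059, -0.0221]
contact_force: [0.5, -0.4, -0.1]
position: [0.5366, -0.104, -0.0221]
contact_force: [-0.2, -0.5, 0.3]
position: [0.537, -0.1026, -0.0221]
contact_force: [0.5, -0.3, -0.1]
[-91.6 -15.9  24. ]
[103.5 -18.6  24. ]
[-94.8 -48.8  24. ]
[108.9 -48.9  24. ]
t 9.75 loc [  6.2 -53.6 -22.1] shift mm [ 0.6 -0.2  0.4] F(fix) [ 0.5 -0.2 -0.1] q [-0.32  0.45  1.87  0.    0.83 -0.09]
turn [ 0.   -0.01  0.02]
```

```bash
python3 -m handwheel '[{"translation":[0.0015,0,0],"angular":[0,0,0],"hand":1},{"translation":[0,0,0],"angular":[0,0,0],"hand":1}]' | grep -E "pos|contact"
python3 -m handwheel '[{"translation":[0.001,0,0],"angular":[0,0,0],"hand":1},{"translation":[0,0,0],"angular":[0,0,0],"hand":1}]' | grep -E "pos|contact"
python3 -m handwheel '[{"translation":[0.001,0,0],"angular":[0,0,0],"hand":1},{"translation":[0,0,0],"angular":[0,0,0],"hand":1}]' | grep -E "pos|contact"
```

```text
position: [0.537, -0.1023, -0.0221]
contact_force: [-0.9, -4.0, 0.0]
position: [0.537, -0.1023, -0.0221]
contact_force: [-3.1, -7.2, -0.2]
position: [0.537, -0.1023, -0.022]
contact_force: [-3.6, -10.9, 0.1]
```

```bash
python3 -m handwheel '[{"translation":[-0.005,0,0],"angular":[0,0,0],"hand":1},{"translation":[-0.015,0,-0.005],"angular":[0,0,0],"hand":1},{"translation":[-0.02,0,-0.03],"angular":[0,0,0],"hand":1},{"translation":[0,0,-0.035],"angular":[0,0,0],"hand":1},{"translation":[0,0,-0.035],"angular":[0,0,0],"hand":1},{"translation":[0,0,-0.035],"angular":[0,0,0],"hand":1},{"translation":[0,0,0],"angular":[0,0,0],"hand":1}]' | grep -E "pos|contact"
python3 - <<'E'
from h import *
import cv2
todo([0,-.095,.12],DOWN)
s,T=st();im=manip.get_image("wrist");c=manip.camera_info("wrist");K=c["camera_matrix"];M=np.array(c["tool_from_camera"])
g=cv2.cvtColor(im,cv2.COLOR_RGB2GRAY)
ys=np.arange(-.08,.0,.001)
def proj(p):
    q=M[:3,:3].T@(T.T@(F+RF@p-s["position"])-M[:3,3]);th=np.arctan2(np.hypot(*q[:2]),q[2]);return q[:2]/np.hypot(*q[:2])*th*[K[0][0],K[1][1]]+[K[0][2],K[1][2]]
for x0 in (-.08,-.04,.05,.09):
    acc=0
    for x in np.arange(x0-.008,x0+.008,.001):
        m=np.float32([[proj(np.array([x,y,.024])) for y in ys]]); acc=acc+cv2.remap(im,m,None,cv2.INTER_LINEAR)[0].astype(float)
    a=acc/16; sat=a[:,0]-a[:,2]
    print(x0,"\n R-B",np.round(sat[::2]).astype(int).tolist(),"\n G",np.round(a[::2,1]).astype(int).tolist())
E
```

```text
position: [0.5336, -0.1398, 0.1251]
contact_force: [1.7, 0.2, 1.0]
t 10.8333 loc [ 11.3 -90.6 125.1] shift mm [ -4.4 -11.4   4.9] F(fix) [1.6 0.6 1. ] q [-0.38  0.29  1.69  0.    1.16 -0.16]
turn [ 0.81  0.04 -0.01]
-0.08 
 R-B [45, 45, 45, 45, 45, 45, 44, 44, 45, 45, 45, 44, 45, 45, 45, 45, 45, 45, 45, 44, 35, 32, 34, 30, 34, 33, 29, 30, 30, 29, 31, 29, 29, 30, 32, 31, 42, 47, 36, 13] 
 G [180, 180, 180, 180, 180, 180, 180, 180, 180, 180, 180, 180, 180, 180, 180, 180, 180, 180, 180, 178, 168, 168, 162, 167, 160, 162, 169, 162, 163, 164, 164, 166, 167, 166, 162, 150, 78, 60, 72, 138]
-0.04 
 R-B [45, 45, 45, 45, 45, 45, 45, 45, 45, 45, 45, 45, 45, 45, 45, 45, 45, 45, 45, 44, 33, 31, 34, 30, 29, 33, 30, 32, 30, 32, 30, 29, 31, 30, 31, 36, 44, 46, 35, 7] 
 G [183, 182, 182, 182, 182, 183, 183, 183, 183, 183, 183, 183, 183, 183, 183, 183, 184, 184, 184, 175, 169, 168, 161, 169, 170, 159, 165, 162, 165, 164, 166, 166, 163, 166, 165, 147, 75, 60, 68, 120]
0.05 
 R-B [44, 44, 45, 44, 44, 44, 44, 45, 44, 45, 44, 44, 44, 44, 44, 44, 45, 45, 45, 43, 36, 31, 32, 35, 31, 33, 31, 30, 31, 34, 31, 29, 30, 30, 31, 34, 46, 45, 27, 6] 
 G [177, 178, 177, 178, 177, 178, 178, 178, 178, 178, 178, 177, 178, 178, 178, 178, 178, 178, 177, 168, 162, 169, 166, 162, 170, 162, 166, 166, 165, 159, 166, 169, 165, 167, 165, 125, 62, 59, 83, 136]
0.09 
 R-B [47, 47, 47, 47, 47, 47, 47, 47, 47, 47, 47, 47, 47, 47, 47, 46, 47, 47, 47, 44, 38, 36, 33, 36, 35, 32, 36, 31, 34, 32, 36, 32, 33, 32, 34, 41, 48, 47, 24, 1] 
 G [186, 185, 185, 185, 185, 185, 185, 185, 185, 185, 185, 185, 185, 185, 185, 185, 184, 184, 184, 176, 173, 174, 178, 172, 173, 176, 172, 181, 177, 179, 170, 178, 175, 180, 175, 128, 64, 62, 99, 153]
```

```bash
python3 -m handwheel '[{"translation":[0.03,-0.0055,0],"angular":[0.8,0,0],"hand":1},{"translation":[0.033,-0.0055,0],"angular":[0,0,0],"hand":1},{"translation":[0.033,0,0],"angular":[0,0,0],"hand":1},{"translation":[0.033,0,0],"angular":[0,0,0],"hand":1},{"translation":[0.033,0,0],"angular":[0,0,0],"hand":1},{"translation":[0.033,0,0],"angular":[0,0,0],"hand":1},{"translation":[0.033,0,0],"angular":[0,0,0],"hand":1},{"translation":[0,0,0],"angular":[0,0,0],"hand":1}]' | grep -E "pos|contact"
python3 -c "
from h import *
todo([0,.137,.0475],DOWN)
r=.105;o=.0113;L=.0315
for th in np.arange(.6,1.6,.2): print('A',round(th,2),np.round(1e3*np.array([.12*np.cos(th)+.0025*np.sin(th)+o, .0285+.12*np.sin(th)-.015-L]),1))
for th in np.r_[np.arange(1.57,3.1,.2),np.pi]: print('B',round(th,2),np.round(1e3*np.array([r*np.cos(th)+.0025*np.sin(th)+o, .0285+r*np.sin(th)-.0025*np.cos(th)-L]),1))
"
```

```text
position: [0.5696, 0.0924, 0.1163]
contact_force: [0.6, -0.2, 0.4]
t 11.55 loc [ -6.2 143.7 116.3] shift mm [-7.   7.3 68.7] F(fix) [ 0.7 -0.1  0.4] q [0.03 0.34 1.62 0.01 1.19 0.26]
turn [-0.93 -0.24  0.25]
A 0.6 [111.8  49.8]
A 0.8 [96.7 68.1]
A 1.0 [78.2 83. ]
A 1.2 [57.1 93.8]
A 1.4 [ 34.2 100.3]
B 1.57 [ 13.9 102. ]
B 1.77 [ -7.  100.4]
B 1.97 [-27.2  94.7]
B 2.17 [-45.9  85.1]
B 2.37 [-62.2  72. ]
B 2.57 [-75.7  55.9]
B 2.77 [-85.6  37.5]
B 2.97 [-91.7  17.4]
B 3.14 [-93.7  -0.5]
```

```bash
python3 -m handwheel '[{"translation":[-0.002,0.007,0.034],"angular":[-0.9,-0.2,0.2],"hand":1},{"translation":[-0.002,0,0.034],"angular":[0,0,0],"hand":1},{"translation":[0,0,0],"angular":[0,0,0],"hand":1}]' | grep -E "pos|contact"
python3 -c "
from h import *
todo([0,.112,.0498],DOWN)"
python3 -m handwheel '[{"translation":[-0.008,0,0],"angular":[0,0,0],"hand":1},{"translation":[-0.008,0,0],"angular":[0,0,0],"hand":1},{"translation":[-0.006,0,0],"angular":[0,0,0],"hand":1},{"translation":[-0.004,0,0],"angular":[0,0,0],"hand":1},{"translation":[0,0,0],"angular":[0,0,0],"hand":1}]' | grep -E "pos|contact"
python3 -c "
from h import *
todo([0,.0967,.0681],DOWN)"
```

```text
position: [0.5684, 0.0806, 0.0431]
contact_force: [-1.5, 0.6, -0.2]
t 11.8 loc [ -4.7 132.   43.1] shift mm [-20.    4.7  -6.7] F(fix) [-1.6  0.2 -0.2] q [ 0.02  0.41  1.72 -0.    1.02  0.26]
turn [-0.73  0.4  -0.16]
position: [0.5711, 0.0574, 0.0529]
contact_force: [0.7, 8.7, 3.5]
t 12.2167 loc [  3.1 109.9  52.9] shift mm [-13.2  -2.9 -15.3] F(fix) [-1.3  8.6  3.5] q [-0.02  0.39  1.73  0.    1.02  0.21]
turn [ 0.34 -0.22 -0.41]
```

```bash
python3 -m handwheel '[{"translation":[-0.0045,0,-0.005],"angular":[0.3,0,-0.3],"hand":1},{"translation":[-0.0045,0,-0.005],"angular":[0,0,0],"hand":1},{"translation":[-0.005,0,-0.005],"angular":[0,0,0],"hand":1},{"translation":[-0.006,0,-0.005],"angular":[0,0,0],"hand":1},{"translation":[-0.006,0,-0.005],"angular":[0,0,0],"hand":1},{"translation":[-0.006,0,-0.005],"angular":[0,0,0],"hand":1}]' | grep -E "pos|contact"
python3 -c "
from h import *
todo([0,.0571,.0938],DOWN)"
```

```text
position: [0.5638, 0.026, 0.0837]
contact_force: [-0.6, 5.0, 3.5]
t 12.7167 loc [ 3.2 77.8 83.7] shift mm [-20.7  -3.2 -10.1] F(fix) [-1.7  4.7  3.5] q [-0.08  0.35  1.71  0.    1.09  0.15]
turn [ 0.1  -0.13  0.02]
```

```bash
python3 -m handwheel '[{"translation":[-0.007,-0.001,-0.0035],"angular":[0,0,0],"hand":1},{"translation":[-0.007,-0.001,-0.0035],"angular":[0,0,0],"hand":1},{"translation":[-0.007,-0.001,-0.0035],"angular":[0,0,0],"hand":1},{"translation":[-0.008,0,-0.0025],"angular":[0,0,0],"hand":1},{"translation":[-0.008,0,-0.002],"angular":[0,0,0],"hand":1},{"translation":[-0.008,0,-0.002],"angular":[0,0,0],"hand":1}]' | grep -E "pos|contact"
python3 -c "
from h import *
todo([0,.0139,.102],DOWN)"
```

```text
position: [0.5486, -0.0199, 0.0974]
contact_force: [1.8, 0.7, 0.8]
t 13.2167 loc [-1.3 29.6 97.4] shift mm [-15.7   1.2  -4.5] F(fix) [1.6 1.1 0.8] q [-0.16  0.32  1.72 -0.    1.11  0.07]
turn [-0.22  0.22  0.1 ]
```

```bash
python3 -m handwheel '[{"translation":[-0.008,0,-0.0025],"angular":[0,0,0],"hand":1},{"translation":[-0.008,0,-0.002],"angular":[0,0,0],"hand":1},{"translation":[-0.007,0,0.0005],"angular":[0,0,0],"hand":1},{"translation":[-0.007,0,0.0005],"angular":[0,0,0],"hand":1},{"translation":[-0.007,0,0.0005],"angular":[0,0,0],"hand":1}]' | grep -E "pos|contact"
python3 -c "
from h import *
todo([0,-.0272,.0947],DOWN)"
```

```text
position: [0.5398, -0.0553, 0.0999]
contact_force: [0.3, 1.6, -1.2]
t 13.6333 loc [-1.8 -6.9 99.9] shift mm [-20.3   1.8   5.3] F(fix) [-0.1  1.6 -1.2] q [-0.23  0.31  1.72 -0.    1.12  0.  ]
turn [-0.29  0.19  0.11]
```

```bash
python3 -m handwheel '[{"translation":[-0.007,0.001,0.0018],"angular":[0,0,0],"hand":1},{"translation":[-0.007,0,0.0018],"angular":[0,0,0],"hand":1},{"translation":[-0.0065,0,0.002],"angular":[0,0,0],"hand":1},{"translation":[-0.0062,0,0.0032],"angular":[0,0,0],"hand":1},{"translation":[-0.0062,0,0.0032],"angular":[0,0,0],"hand":1},{"translation":[-0.0062,0,0.0032],"angular":[0,0,0],"hand":1}]' | grep -E "pos|contact"
python3 - <<'E'
from h import *
import cv2
todo([0,-.0622,.072],DOWN)
im=manip.get_image("wrist"); cv2.imwrite("pics/p7.png",im[...,::-1])
# pale template pixels: column 280, rows
a=im[:, [120,200,360,440]].astype(int)
for k in range(4): print([tuple(v) for v in a[::20,k]])
E
```

```text
position: [0.5327, -0.0939, 0.085]
contact_force: [0.2, 2.1, 0.2]
t 14.1333 loc [  0. -46.  85.] shift mm [-16.1  -0.   13.1] F(fix) [-0.2  2.   0.2] q [-0.3   0.32  1.75 -0.    1.08 -0.07]
turn [-0.19  0.2   0.11]
[(np.int64(135), np.int64(96), np.int64(58)), (np.int64(161), np.int64(131), np.int64(88)), (np.int64(164), np.int64(135), np.int64(91)), (np.int64(164), np.int64(134), np.int64(91)), (np.int64(166), np.int64(137), np.int64(94)), (np.int64(165), np.int64(136), np.int64(92)), (np.int64(167), np.int64(138), np.int64(95)), (np.int64(169), np.int64(140), np.int64(97)), (np.int64(168), np.int64(139), np.int64(94)), (np.int64(172), np.int64(141), np.int64(97)), (np.int64(170), np.int64(140), np.int64(96)), (np.int64(169), np.int64(138), np.int64(95)), (np.int64(168), np.int64(136), np.int64(94)), (np.int64(167), np.int64(136), np.int64(92)), (np.int64(171), np.int64(140), np.int64(97)), (np.int64(172), np.int64(172), np.int64(169)), (np.int64(165), np.int64(136), np.int64(95)), (np.int64(21), np.int64(22), np.int64(22)), (np.int64(49), np.int64(46), np.int64(44)), (np.int64(103)
[... 2272 characters left out ...]
np.int64(84)), (np.int64(159), np.int64(133), np.int64(89)), (np.int64(142), np.int64(115), np.int64(76)), (np.int64(143), np.int64(117), np.int64(76)), (np.int64(154), np.int64(126), np.int64(83)), (np.int64(155), np.int64(128), np.int64(85)), (np.int64(156), np.int64(130), np.int64(87)), (np.int64(156), np.int64(131), np.int64(88)), (np.int64(156), np.int64(129), np.int64(87)), (np.int64(158), np.int64(144), np.int64(121)), (np.int64(175), np.int64(180), np.int64(179)), (np.int64(154), np.int64(128), np.int64(86)), (np.int64(25), np.int64(26), np.int64(26)), (np.int64(50), np.int64(50), np.int64(47)), (np.int64(110), np.int64(106), np.int64(99)), (np.int64(44), np.int64(42), np.int64(38))]
```

```bash
python3 -m handwheel '[{"translation":[-0.0054,0,0.0044],"angular":[0,0,0],"hand":1},{"translation":[-0.0054,0,0.0044],"angular":[0,0,0],"hand":1},{"translation":[-0.0054,0,0.0044],"angular":[0,0,0],"hand":1},{"translation":[-0.0045,0,0.0054],"angular":[0,0,0],"hand":1},{"translation":[-0.0045,0,0.0054],"angular":[0,0,0],"hand":1},{"translation":[-0.0045,0,0.0054],"angular":[0,0,0],"hand":1}]' | grep -E "pos|contact"
python3 -m handwheel '[{"translation":[-0.0033,0,0.006],"angular":[0,0,0],"hand":1},{"translation":[-0.0033,0,0.006],"angular":[0,0,0],"hand":1},{"translation":[-0.0033,0,0.006],"angular":[0,0,0],"hand":1},{"translation":[-0.002,0,0.0065],"angular":[0,0,0],"hand":1},{"translation":[-0.002,0,0.0065],"angular":[0,0,0],"hand":1}]' | grep -E "pos|contact"
python3 -c "
from h import *
todo([0,-.0937,-.0005],DOWN)"
```

```text
position: [0.5262, -0.1228, 0.0555]
contact_force: [1.9, 1.5, -0.1]
position: [0.5226, -0.1362, 0.0244]
contact_force: [0.3, -1.2, 2.1]
t 15.1 loc [ -0.2 -89.6  24.4] shift mm [-4.   0.3 24.9] F(fix) [ 0.5 -1.1  2.1] q [-0.38  0.38  1.83 -0.01  0.93 -0.15]
turn [-0.2   0.21  0.12]
```

```bash
python3 -m handwheel '[{"translation":[-0.001,0,0.005],"angular":[0,0,0],"hand":1},{"translation":[-0.001,0,0.005],"angular":[0,0,0],"hand":1},{"translation":[-0.001,0,0.005],"angular":[0,0,0],"hand":1},{"translation":[-0.001,0,0.004],"angular":[0,0,0],"hand":1},{"translation":[0,0,0],"angular":[0,0,0],"hand":1}]' | grep -E "pos|contact"
python3 -m handwheel '[{"translation":[0,0,0.003],"angular":[0,0,0],"hand":1},{"translation":[0,0,0],"angular":[0,0,0],"hand":1}]' | grep -E "pos|contact"
python3 -m handwheel '[{"translation":[0,0,0.002],"angular":[0,0,0],"hand":1},{"translation":[0,0,0],"angular":[0,0,0],"hand":1}]' | grep -E "pos|contact"
```

```text
position: [0.521, -0.1394, 0.0051]
contact_force: [0.9, -0.3, 0.0]
position: [0.5215, -0.1396, 0.0027]
contact_force: [0.1, 0.1, 0.9]
position: [0.5218, -0.1397, 0.001]
contact_force: [-0.0, -0.7, -0.0]
```

```bash
python3 -m handwheel '[{"translation":[0,0,0.002],"angular":[0,0,0],"hand":1},{"translation":[0,0,0],"angular":[0,0,0],"hand":1}]' | grep -E "pos|contact"
python3 -m handwheel '[{"translation":[0,0,0.002],"angular":[0,0,0],"hand":1},{"translation":[0,0,0],"angular":[0,0,0],"hand":1}]' | grep -E "pos|contact"
python3 -m handwheel '[{"translation":[0,0,0.001],"angular":[0,0,0],"hand":1},{"translation":[0,0,0],"angular":[0,0,0],"hand":1}]' | grep -E "pos|contact"
```

```text
position: [0.522, -0.1398, -0.0004]
contact_force: [-1.0, 0.1, 3.1]
position: [0.5221, -0.1399, -0.0006]
contact_force: [-3.5, 0.6, 16.8]
position: [0.5221, -0.1399, -0.0007]
contact_force: [-5.0, 1.3, 22.9]
```

```bash
python3 -m handwheel '[{"translation":[0,0,0],"angular":[0,0,0],"hand":1},{"translation":[0,0,-0.005],"angular":[0,0,0],"hand":1},{"translation":[0,0,-0.03],"angular":[0,0,0],"hand":1},{"translation":[0,0,-0.035],"angular":[0,0,0],"hand":1},{"translation":[0,0,-0.035],"angular":[0,0,0],"hand":1},{"translation":[0,0,-0.03],"angular":[0,0,0],"hand":1},{"translation":[0,0,0],"angular":[0,0,0],"hand":1},{"translation":[0,0,0],"angular":[0,0,0],"hand":1}]' | grep -E "pos|contact"
python3 - <<'E'
from h import *
import cv2
im=manip.get_image("wrist").astype(int); s,T=st()
# template: pale, low R-B ; report its outline in mm at plate-top height 31 mm
m=((im[...,0]-im[...,2]<25)&(im.min(2)>140)).astype(np.uint8)
m=cv2.morphologyEx(m,cv2.MORPH_OPEN,np.ones((5,5),np.uint8))
n,l,stt,_=cv2.connectedComponentsWithStats(m); k=1+np.argmax(stt[1:,4]); print(stt[k])
c=max(cv2.findContours((l==k).astype(np.uint8),0,2)[0],key=cv2.contourArea)
a=cv2.approxPolyDP(c,6,True)[:,0]
for p in a: print(p,wr(p,.031))
todo([0,-.09,.13],DOWN)
E
```

```text
position: [0.5237, -0.1399, 0.1331]
contact_force: [0.1, -0.3, -0.5]
[  180    83   199   141 24673]
[181  87] [-85.    3.5  31. ]
[188 222] [ -84.7 -117.9   31. ]
[370 222] [  82.7 -117.4   31. ]
[377  87] [82.6  3.8 31. ]
[341  84] [50.9  4.5 31. ]
[341  98] [51.  -7.5 31. ]
[299  97] [15.5 -7.7 31. ]
[299  83] [15.5  4.2 31. ]
[260  83] [-16.9   4.1  31. ]
[260  97] [-16.9  -7.8  31. ]
[218  97] [-52.4  -6.9  31. ]
[218  84] [-52.4   4.3  31. ]
t 17.0667 loc [  0.2 -92.8 131.3] shift mm [ 2.8 -0.2  1.3] F(fix) [ 0.1  0.1 -0.8] q [-0.39  0.27  1.69 -0.    1.18 -0.16]
turn [-0.15  0.2   0.12]
```

```bash
python3 -c "
from rig import manip
print(manip.sign_off())"
```

```text
the job is handed in; nothing more can be done
None
```

The job is handed in at about 17 s of the 56 s limit. The strip was pushed flush against the fence without being lifted, the template was turned over onto its end stop and lies flat over it, and the hand is clear; I did not re-measure the pencil, hex key, cutters or spanner, but the hand stayed clear of them, and the sign-off gave no verdict.

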